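Open the screw jar in the jar block

TASK

Stand the square jar that is out on the bench in the empty well of the wooden jar block, its cap still tight, so that the well keeps it from turning. Then, with the jar standing in the well, unscrew the cap (counter-clockwise) only until its thread lets go, and lift it straight up just clear of the neck without pulling the jar up. Finish while still holding the cap level over the open mouth, a finger's breadth (1 to 2 cm) above the rim, as a roof against the grinding dust, and leave the other jars and the things lying about where they are.

Things in the scene. Friction and masses are not known exactly. Their poses are not given: they have to be found in the camera images.
- jar: The jar to open: white plastic, square body 54x54 mm, 58 mm high, round neck 41 mm across, open rim 82 mm above the foot; 0.2 to 0.4 kg. Stands upright on the bench away from the block, any yaw. Origin: centre of its underside; z up, x and y square to its flat sides. Its corners reach farther out than the cap; 8 mm of free neck and shoulder lie between body and cap.
- cap: Black ribbed cap, tight on that jar: 56 mm across, 21 mm high. Origin: centre of its open lower edge, z up; tight it lies 66 mm above the jar's foot, x within 0.1 rad of the jar's x. The jar can be carried by it. It has 3 lugs under 3 short threads and a springy liner (24 N): 0.2 to 0.5 Nm to turn. Counter-clockwise from above it rises 3 mm and is free 1.0 to 1.6 rad from tight (aim for 1.3).
- jar_rim (a point): Centre of the jar's open mouth, on the plane of the rim, 82 mm above the jar's underside; axes as the jar's. Lifted 16 mm from tight, the cap's lower edge is level with the rim.
- cap_mark (a point): A point on the cap's flat top, 21 mm above the cap's origin and 20 mm from its axis along the cap's own x; it shows how far the cap is turned (nothing is printed there). Pulled up before 1.0 rad the cap takes the jar with it; turned much past 1.6 rad without lifting, its lugs run against the next threads.
- block: Wooden jar block fixed to the bench: 94 (x) by 268 (y) mm, 34 mm high, three square wells 58x58 mm, 26 mm deep, edges chamfered 3 mm, in a row along its y at -86, 0 and +86 mm. Origin: centre of its underside; the wells' sides are parallel to its x and y.
- pad_free: Thin cork pad (52x52x2 mm) on the floor of the EMPTY well; shows which well is free. Origin: centre of its underside, 8 mm above the bench; a jar in the well stands on the pad's top, 10 mm above the bench (rim at 92, cap's top at 97 mm). The jar can twist about 0.1 rad in the well. Its x and y are parallel to the well's sides.
- jar_b: A like jar with its cap on (87 mm high), standing in another well; stays there. Origin: centre of its underside.
- jar_c: A like jar with its cap on (87 mm high), standing in the third well; stays there. Origin: centre of its underside.
- part_tin: A round tin, 67 mm across and 32 mm high, standing on the bench between the jar and the block; to be left alone. Origin: centre of its underside.
- tweezers: Tweezers, 115 mm long, lying flat; to be left alone. Origin: centre of their underside.
- brass_gauge: A brass ring 32 mm across and 9 mm high, lying flat; to be left alone. Origin: centre of its underside.
- spectacles_b: Folded spectacles, 45x130x14 mm, lying to the right of the jar; to be left alone. Origin: centre of their underside.
- switch_box (a point): Near corner, at the top, of the grey switch box on the machine (fixed, solid, 249 mm high), between the jar's place and the block. From here its front runs 144 mm away and to the left, along (0.37, 0.93) in x, y; to the right the machine's body (260 mm high) runs parallel 100 mm behind that, its right end 0.50 m ahead of the robot. Pass in front.
Not all that is in view belongs to the job. Several things have the shape of the cap; the one meant has the colours described above.

How it is judged:
By the outcome, as a careful person would: the job done as asked, in the order asked, and still so for the second after the job is handed in, while the arm keeps its last pose, push and grip.
It also fails if it takes over 58 s, if anything falls off the work surface, if the arm or the gripper's body presses on something with over 40 N, if the wrist force passes 120 N, or if a joint passes its speed limit or range.

ROBOT

A 7-joint arm with a two-finger parallel gripper is mounted at the origin on a cart in front of the work surface, level with it; the furniture and walls round the work are solid. World frame = base frame: x ahead of the robot, y to its left, z up, the work surface at z = 0. Lengths are in m, angles in degrees, forces in N, time in s.
With the tool pointing down it reaches from about 0.4 to 0.9 m from the base axis. Payload 5.5 kg.
Tool frame: the origin (TCP) lies midway between the tips of the shut fingers; the grasp point (between the pads) lies 19 mm behind it; y points along the fingers, z is the direction in which the jaws open and shut, and the axes are right-handed (so a half turn about y gives the same grasp; the last joint's range is limited). The gripper opens to 85 mm and grips with 20 to 120 N. Pads are 22 mm wide; open, the fingers measure 114 mm over their backs; the gripper's body (76 mm by 85 mm) begins 54 mm behind the grasp point. The pads swing forward as they close: fully open they stand 13 mm farther back than shut.
Start: joints at [-48.919, 28.699, -24.465, 88.831, 12.651, 65.22, -12.049], TCP at [0.285, 0.584, 0.231] pointing down, gripper open.
Joint ranges: [-164.97, 164.97], [-17.58, 116.51], [-87.97, 89.64], [11.32, 138.91], [-80.73, 260.73], [10.89, 115.49], [-147.41, 147.41]. Speed limits (degrees/s): [147.25, 147.25, 180, 180, 180, 180, 180].

INTERFACE

Orientations are given as a 3x3 rotation matrix whose columns are the frame's x, y, z axes.
In Python, from station import r gives the robot as it stands.
- The arm moves only by the tool send_rows, never from a script. Its argument "rows" is a list of rows, each a list of 7 numbers: the shift along the world's x, y, z in mm, then the turn, a rotation vector about the world's x, y, z in degrees, then the finger opening in mm, from 0 to 85.4. In form: [[x, y, z, ax, ay, az, fingers], ...]. A call has 1 to 12 rows; each row is the pose to reach, as a shift and turn from the pose commanded when the call began; what a row does not reach only later rows make up. A row lasts 1/12 s, in which the tool goes at most 41.7 mm and 7.16 degrees, less where a joint would pass 70% of its speed; a pose out of reach is approached as far as the arm can. A call with a gripper value outside its range is refused whole. The fingers move at their own pace and stop on an object; "newtons" is the grip in N (left out, the last holds). Time passes only in rows, so rows that repeat a pose let the fingers close. It gives the time, the measured TCP pose, the force and the opening at its end, in the units of the state.
- r.state(): the state, without advancing time (a new reading comes with each control period).
- r.grab_frame(name): name is "scene" or "top" or "wrist"; returns (picture, depth): 480x640x3 uint8, blue, green, red; 480x640 float32, m along the optical axis (not along the pixel's ray), 0 where there is no reading.
- r.calibration(name): a dict with "mtx" (3x3 intrinsics, pixels), "distortion" ([k1, k2, p1, p2, k3] as OpenCV has them; the pictures are not rectified), "extrinsics" (4x4, takes a point from camera to world coordinates). Camera axes: x right, y down, z forward; pixel columns grow to the right and rows downward; lengths in m; the calibration is good to about 2 mm. A picture is of the moment at which its call begins: read the wrist's pose just before it. calibration takes no time and is no camera call; for the wrist camera it gives the pose at the moment of the call.
- r.finish_job(): hands the job in, once; it reports no verdict.
Trained networks look in the newest picture that a camera, given by its name, has taken for a name from the list of things; names that differ only in an ending like _2 or _b are one class to them, and where a whole thing is asked for, a point or a joint stands for the part that bears it (a point fixed in the world has none). Each returns a list of dicts, best first, with "p" (0 to 1); they miss things now and then, are a little off and sometimes report something else, mostly with a low value. They report only what shows in the picture. A call takes as long as a camera call. They do not tell look-alikes from the thing itself.
- r.search_frame(query, camera): "position" ([row, column] in pixels, amid what is visible of it).
- r.regions_of(query, camera): "mask" (480x640 bool, what is visible of it) and "position" ([row, column] in pixels, amid what is visible of it).
The state is a dict: "t": time; "q": joint angles; "qd": joint speeds; "tau": joint torques, N m; "tcp_pos": TCP position; "tool_rot": TCP orientation; "wrist_force": force on the tool from outside, world axes, zero at the start; "torque": the same for the moment, N m; "gripper_width": opening from 0.0 (shut) to 1.0 (fully open).
Only numpy, scipy, OpenCV 4.12 (cv2) and the standard library are available. Lean on these libraries where they do the work, as an engineer would, in place of code of your own. Each camera call takes 0.05 s, during which the arm holds its last target.

## Working session

There is one attempt and no reset: what is moved stays moved. The work goes in short steps, Python scripts to look and compute and a tool call to move; the robot and the scene stay as the last step left them, time stands still between calls to the robot, and variables do not carry over. Pictures are saved under pics/ and viewed, and the job is handed in when it is done.

Besides the shell and the picture viewer there is one more tool, called after "Request:" by a JSON object that holds its "method" and its "body", one argument or row to a line. send_rows: Moves the arm, as the interface text tells. Its arguments: {"type":"object","properties":{"rows":{"type":"array","items":{"type":"array","items":{"type":"number"}}},"newtons":{"type":"number"}},"required":["rows"]}

```bash
ls -la; mkdir -p pics
python3 - <<'E'
from station import r
import cv2,numpy as np
s=r.state(); print(s)
for n in ["scene","top","wrist"]:
    im,d=r.grab_frame(n); cv2.imwrite(f"pics/{n}0.png",im); np.save(f"pics/{n}0.npy",d)
    c=r.calibration(n); print(n,c)
E
```

```text
total 12
drwxr-xr-x  3 agent agent 4096 Dec  6 13:57 .
drwxr-xr-x 23 root  root  4096 Dec  6 13:57 ..
drwxr-xr-x  2 agent agent 4096 Dec  6 13:57 pics
{'t': 0.0, 'q': array([-48.92029727,  28.75272589, -24.45131068,  88.89180814,
        12.64897898,  65.21826415, -12.04889771]), 'qd': array([-0.02505124,  0.06337924, -0.02462543, -0.06077964,  0.05402096,
        0.02401223,  0.0334567 ]), 'tau': array([ 5.19009955e-04, -5.69520628e+01, -5.81609577e+00, -2.80939651e+01,
        1.06583346e-02,  1.21577969e-02, -8.51632098e-08]), 'tcp_pos': array([0.2846829 , 0.58357698, 0.23026559]), 'tool_rot': array([[ 8.98805960e-01, -9.13035810e-04,  4.38345767e-01],
       [-4.38346711e-01, -1.68988186e-03,  8.98804375e-01],
       [-7.98880199e-05, -9.99998155e-01, -1.91910213e-03]]), 'wrist_force': array([0.3581342 , 0.06280651, 0.72330373]), 'torque': array([ 0.02988282,  0.01890454, -0.01515615]), 'gripper_width': 0.9999504937260554}
scene {'mtx': array([[572.90734212,   0.        , 312.91555284],
       [  0.        , 572.90734212, 238.73392414],
       [  0.        ,   0.        ,   1.   
[... 785 characters left out ...]
      [-0.99990009, -0.00495758, -0.0132373 ,  0.02668686],
       [ 0.0138121 , -0.14359588, -0.98954002,  1.44191654],
       [ 0.        ,  0.        ,  0.        ,  1.        ]])}
wrist {'mtx': array([[373.74378076,   0.        , 319.70587289],
       [  0.        , 373.74378076, 235.13257684],
       [  0.        ,   0.        ,   1.        ]]), 'distortion': array([-0.06678741,  0.        ,  0.        ,  0.        ,  0.        ]), 'extrinsics': array([[ 0.4382991 ,  0.85664231,  0.27213571,  0.21454019],
       [ 0.89882743, -0.41712918, -0.13458267,  0.61759035],
       [-0.00177346,  0.3035905 , -0.95280096,  0.37207355],
       [ 0.        ,  0.        ,  0.        ,  1.        ]])}
```

View pics/scene0.png

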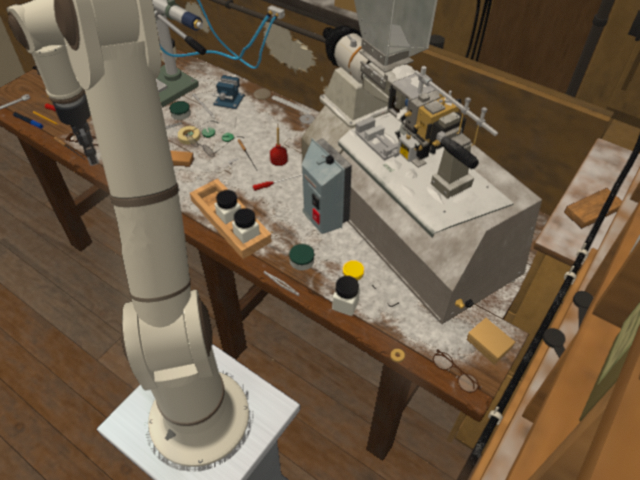

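View pics/top0.png

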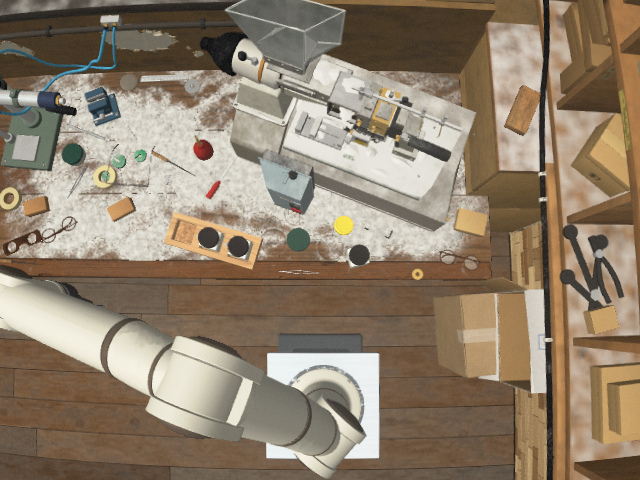

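View pics/wrist0.png

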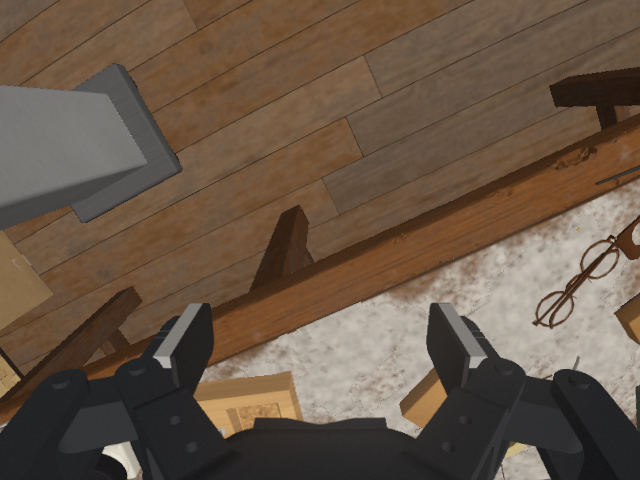

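The top view shows the jar with its black cap at about column 358, row 255. The block is at (213,240), with its empty left well at (185,228). The tin is at (298,240) and the switch box at (290,185). Next I'll measure these.

```bash
cat > h.py <<'E'
import numpy as np,cv2
from station import r
def w(cal,d,rows,cols,depth=None):
    p=np.stack([cols,rows],-1).astype(float).reshape(-1,1,2)
    u=cv2.undistortPoints(p,cal["mtx"],cal["distortion"]).reshape(-1,2)
    z=d[np.asarray(rows,int),np.asarray(cols,int)] if depth is None else depth
    P=np.c_[u*z[:,None],z]; E=cal["extrinsics"]; return P@E[:3,:3].T+E[:3,3]
def ray(cal,row,col,zp):
    u=cv2.undistortPoints(np.array([[[col,row]]],float),cal["mtx"],cal["distortion"]).reshape(2)
    E=cal["extrinsics"]; v=E[:3,:3]@np.r_[u,1]; o=E[:3,3]; return o+v*(zp-o[2])/v[2]
def cloud(cal,d):
    rr,cc=np.mgrid[:480,:640]; P=w(cal,d,rr.ravel(),cc.ravel()).reshape(480,640,3); P[d<=0]=np.nan; return P
E
python3 - <<'E'
from h import *
for n in ["top","scene"]:
    im,d=r.grab_frame(n); cal=r.calibration(n)
    for q in ["jar","cap","block","pad_free","part_tin","tweezers","brass_gauge","spectacles_b"]:
        for x in r.regions_of(q,n)[:5]:
            m=x["mask"]; rr,cc=np.nonzero(m); P=w(cal,d,rr,cc)
            P=P[d[rr,cc]>0]
            print(n,q,round(x["p"],2),np.round(x["position"]),m.sum(),"med",np.round(np.median(P,0),3),"lo",np.round(np.percentile(P,3,0),3),"hi",np.round(np.percentile(P,97,0),3))
E
python3 - <<'E'
import cv2
a=cv2.imread('pics/top0.png')[180:290,150:430]
cv2.imwrite('pics/topc.png',cv2.resize(a,None,fx=2.85,fy=2.85,interpolation=cv2.INTER_CUBIC))
E
```

```text
top jar 0.88 [238. 210.] 465 med [0.463 0.314 0.095] lo [0.439 0.292 0.034] hi [0.49  0.346 0.101]
top jar 0.79 [245. 241.] 504 med [0.439 0.233 0.094] lo [0.413 0.209 0.026] hi [0.469 0.266 0.101]
top jar 0.43 [265. 352.] 40 med [ 0.401 -0.073  0.054] lo [ 0.392 -0.085  0.02 ] hi [ 0.439 -0.065  0.058]
top cap 0.7 [224. 340.] 319 med [ 0.513 -0.055  0.019] lo [ 0.488 -0.081  0.003] hi [ 0.538 -0.031  0.025]
top cap 0.63 [256. 362.] 326 med [ 0.42  -0.094  0.086] lo [ 0.397 -0.119  0.079] hi [ 0.444 -0.07   0.091]
top pad_free 0.56 [233. 184.] 306 med [0.492 0.404 0.01 ] lo [0.466 0.379 0.004] hi [0.518 0.428 0.016]
top part_tin 0.73 [240. 296.] 424 med [0.468 0.075 0.031] lo [0.439 0.046 0.012] hi [0.497 0.103 0.037]
top tweezers 0.56 [275. 316.] 2 med [0.375 0.027 0.01 ] lo [0.375 0.026 0.009] hi [0.375 0.028 0.01 ]
top tweezers 0.22 [268. 355.] 15 med [ 0.395 -0.077  0.057] lo [ 0.392 -0.083  0.04 ] hi [ 0.401 -0.073  0.058]
top brass_gauge 0.54 [272. 416.] 53 med [ 0.371 -0.271  0.008] lo [ 0.362 -0.28  -0.002] hi [ 0.382 -0.259  0.014]
top spectacles_b 0.75 [258. 465.] 422 med [
[... 689 characters left out ...]
] hi [0.512 0.424 0.018]
scene pad_free 0.5 [200. 213.] 89 med [0.489 0.409 0.012] lo [0.472 0.393 0.007] hi [0.513 0.422 0.019]
scene part_tin 0.64 [255. 299.] 576 med [0.462 0.069 0.032] lo [0.437 0.042 0.004] hi [0.497 0.101 0.037]
scene part_tin 0.63 [372. 458.] 624 med [ 0.414 -0.413  0.003] lo [ 0.389 -0.455 -0.002] hi [ 0.438 -0.346  0.014]
scene tweezers 0.58 [370. 459.] 663 med [ 0.414 -0.411  0.003] lo [ 0.389 -0.456 -0.002] hi [ 0.44  -0.344  0.014]
scene brass_gauge 0.45 [354. 398.] 127 med [ 0.371 -0.272  0.009] lo [ 0.356 -0.286  0.004] hi [ 0.385 -0.259  0.014]
scene spectacles_b 0.7 [373. 459.] 688 med [ 0.414 -0.41   0.003] lo [ 0.389 -0.456 -0.002] hi [ 0.44  -0.343  0.014]
```

View pics/topc.png

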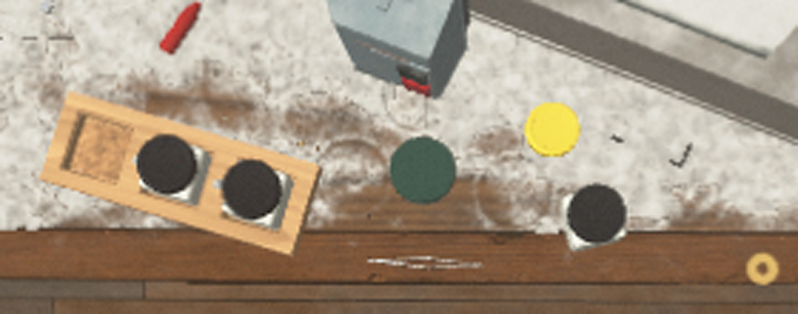

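Run:
```python
from h import *
for n in ["top","scene"]:
    im,d=r.grab_frame(n); cal=r.calibration(n); P=cloud(cal,d)
    x,y,z=P[...,0],P[...,1],P[...,2]
    hsv=cv2.cvtColor(im,cv2.COLOR_BGR2HSV)
    m=(x>.38)&(x<.58)&(y>.15)&(y<.5)&(z>.028)&(z<.040)&(hsv[...,1]>60)
    m=cv2.morphologyEx(m.astype(np.uint8),cv2.MORPH_OPEN,np.ones((2,2)))>0
    Q=P[m]; rect=cv2.minAreaRect((Q[:,:2]*1000).astype(np.float32)); print(n,"block",m.sum(),rect,np.median(Q[:,2]))
    # caps & tops
    for nm,c,zz in [("jar",(.42,-.096),(.080,.095)),("b",(.437,.235),(.09,.105)),("c",(.461,.316),(.09,.105)),("tin",(.468,.075),(.026,.04))]:
        mm=(np.hypot(x-c[0],y-c[1])<.05)&(z>zz[0])&(z<zz[1]); Q=P[mm]
        (a,rad)=cv2.minEnclosingCircle((Q[:,:2]*1000).astype(np.float32)); print(nm,mm.sum(),np.round(a,1),round(rad,1),Q[:,:2].mean(0).round(4),np.median(Q[:,2]).round(4))
    # bodies at z~.058 of jar
    mm=(np.hypot(x-.42,y+.096)<.06)&(z>.05)&(z<.064)&(hsv[...,2]>120); Q=P[mm]; print("shoulder",mm.sum(), cv2.minAreaRect((Q[:,:2]*1000).astype(np.float32)))
    mm=(x>.45)&(x<.75)&(y>-.05)&(y<.25)&(z>.235)&(z<.26); Q=P[mm]; print("box",mm.sum(),cv2.boxPoints(cv2.minAreaRect((Q[:,:2]*1000).astype(np.float32))).round())
    mm=(x>.3)&(x<.75)&(y>-.5)&(y<.25)&(z>.2); Q=P[mm]; i=np.argsort(Q[:,0])[:5]; print("nearest tall",Q[i].round(3))
```

```text
top block 1567 ((465.8321838378906, 321.2376708984375), (271.629150390625, 93.67119598388672), 73.86188507080078) nan
jar 325 [422.2 -95.3] 28.3 [ 0.4219 -0.095 ] 0.0864
b 335 [442.5 237.6] 28.6 [0.4425 0.2373] 0.096
c 330 [466.3 319.1] 28.9 [0.4661 0.3189] 0.0966
tin 410 [470.5  74.4] 33.3 [0.47   0.0742] 0.0315
shoulder 48 ((421.8420715332031, -95.10066223144531), (52.72355270385742, 53.94762420654297), 12.11546516418457)
box 1846 [[505.  37.]
 [626. -62.]
 [765. 108.]
 [644. 207.]]
nearest tall [[ 0.423 -0.5    0.333]
 [ 0.522 -0.5    0.336]
 [ 0.524 -0.499  0.338]
 [ 0.526 -0.5    0.331]
 [ 0.526 -0.498  0.33 ]]
scene block 1055 ((463.7097473144531, 315.8297424316406), (270.6369323730469, 97.1125259399414), 73.71890258789062) nan
jar 397 [419.3 -96.3] 28.7 [ 0.4181 -0.0966] 0.0878
b 309 [439.6 236.1] 29.6 [0.4382 0.2344] 0.0976
c 272 [463.9 316.3] 31.4 [0.4632 0.3157] 0.0974
tin 438 [467.4  75.3] 36.3 [0.4667 0.0726] 0.0331
shoulder 122 ((410.0245056152344, -106.92376708984375), (41.69291305541992, 68.43498229980469), 48.68387222290039)
box 1584 [[506.  27.]
 [620. -58.]
 [759. 127.]
 [645. 212.]]
nearest tall [[ 0.536  0.079  0.217]
 [ 0.536  0.065  0.205]
 [ 0.537 -0.228  0.249]
 [ 0.537  0.065  0.211]
 [ 0.537  0.068  0.219]]
```

Request:
{"method": "send_rows", "body": {
  "rows": [
    [12,-32,2,0,0,-2,85],
    [24,-64,4,0,0,-4,85],
    [36,-96,6,0,0,-6,85],
    [48,-128,8,0,0,-9,85],
    [60,-160,10,0,0,-12,85],
    [72,-192,10,0,0,-14,85],
    [84,-224,10,0,0,-17,85],
    [96,-256,10,0,0,-19,85],
    [108,-288,10,0,0,-22,85],
    [120,-320,10,0,0,-24,85],
    [132,-352,10,0,0,-26,85],
    [142,-384,10,0,0,-28,85]
  ]
}}

```text
t: 2.15
tcp_pos: [0.4276, 0.1986, 0.2417]
tool_rot: [[0.586, 0.001, 0.81], [-0.81, 0.0, 0.586], [0.0, -1.0, 0.001]]
wrist_force: [-0.5, 0.5, 0.1]
gripper_width: 0.993
```

Run:
```python
from h import *
s=r.state(); print(s["t"],s["q"].round(1),s["tcp_pos"].round(4),np.degrees(np.arctan2(s["tool_rot"][1,2],s["tool_rot"][0,2])),s["wrist_force"])
```

```text
2.15 [-17.8   8.3 -11.4 113.4   1.9  58.5   5.9] [0.4276 0.1986 0.2417] 35.89658970130677 [-0.47306651  0.50557035  0.067758  ]
```

Request:
{"method": "send_rows", "body": {
  "rows": [
    [0,-30,0,0,0,-3,85],
    [0,-62,0,0,0,-6,85],
    [0,-95,0,0,0,-9,85],
    [0,-130,0,0,0,-12,85],
    [-1,-165,0,0,0,-15,85],
    [-3,-200,0,0,0,-18,85],
    [-4,-235,0,0,0,-21,85],
    [-6,-268,0,0,0,-24,85],
    [-7,-294,0,0,0,-24,85],
    [-7,-294,0,0,0,-24,85]
  ]
}}

```text
t: 2.98
tcp_pos: [0.4193, -0.0995, 0.2418]
tool_rot: [[0.2, 0.001, 0.98], [-0.98, -0.002, 0.2], [0.002, -1.0, 0.0]]
wrist_force: [-0.0, -0.2, -0.6]
gripper_width: 0.999
```

Run:
```python
from h import *
s=r.state(); print(s["t"],s["q"].round(1),s["tcp_pos"].round(4),np.degrees(np.arctan2(s["tool_rot"][1,2],s["tool_rot"][0,2])),s["wrist_force"])
im,d=r.grab_frame("wrist"); cal=r.calibration("wrist"); cv2.imwrite("pics/w1.png",im); np.savez("w1.npz",im=im,d=d,E=cal["extrinsics"])
print(cal["extrinsics"][:3,3])
```

```text
2.9833 [  3.2   3.4   6.7 118.8  -0.3  57.8  21.7] [ 0.4193 -0.0995  0.2418] 11.547272853233828 [-0.04723756 -0.19653587 -0.62812574]
[ 0.40335865 -0.0207563   0.38312973]
```

View pics/w1.png

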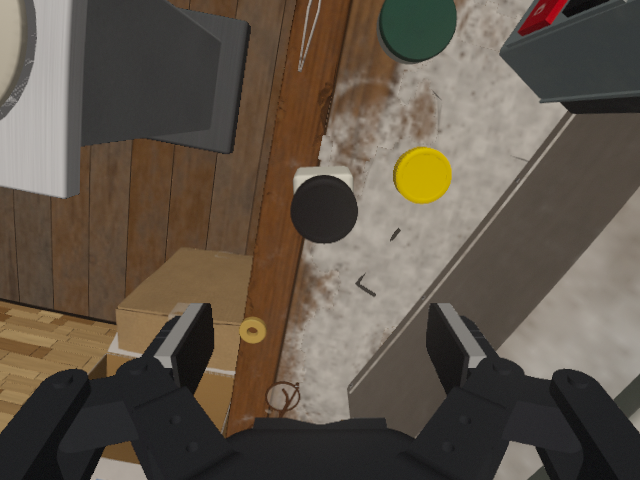

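The wrist view shows the jar's cap at about column 325, row 210. The white body edge lies almost level, at rows 166–190, so the jaws are nearly square to it.

Run:
```python
from h import *
f=np.load("w1.npz"); im,d=f["im"],f["d"]; cal=r.calibration("wrist"); cal["extrinsics"]=f["E"]
P=cloud(cal,d); x,y,z=P[...,0],P[...,1],P[...,2]
m=(np.hypot(x-.42,y+.096)<.05)&(z>.079)&(z<.094); Q=P[m]
print("cap",m.sum(),cv2.minEnclosingCircle((Q[:,:2]*1000).astype(np.float32)),np.median(Q[:,2]))
# black cap contour -> ellipse center -> ray on z=.087
hsv=cv2.cvtColor(im,cv2.COLOR_BGR2HSV)
mk=(m).astype(np.uint8); c=max(cv2.findContours(mk,0,cv2.CHAIN_APPROX_NONE)[0],key=cv2.contourArea); e=cv2.fitEllipse(c); print(e, ray(cal,e[0][1],e[0][0],.087))
mm=(np.hypot(x-.42,y+.096)<.06)&(z>.045)&(z<.0625)&(hsv[...,2]>110); Q=P[mm]; print("shoulder",mm.sum(),cv2.minAreaRect((Q[:,:2]*1000).astype(np.float32)),np.nanmedian(z[mm]))
b=cv2.resize(im[150:260,270:380],None,fx=5,fy=5,interpolation=cv2.INTER_CUBIC); cv2.imwrite("pics/w1c.png",b)
```

```text
cap 3557 ((422.037841796875, -94.0845718383789), 28.380037307739258) 0.08557824265377428
((323.5237731933594, 210.53713989257812), (66.07526397705078, 67.00931549072266), 88.40359497070312) [ 0.42145343 -0.09219473  0.087     ]
shoulder 444 ((417.2201232910156, -75.06585693359375), (52.70890426635742, 16.261486053466797), 12.106717109680176) 0.055092086700199994
```

View pics/w1c.png

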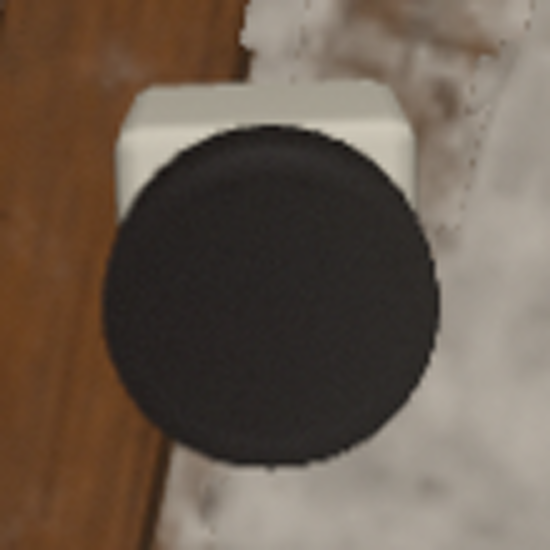

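Run:
```python
from h import *
s=r.state(); print(s["t"],s["q"].round(1),s["qd"].round(2),s["tcp_pos"].round(4),s["tool_rot"].round(4),np.degrees(np.arctan2(s["tool_rot"][1,2],s["tool_rot"][0,2])))
```

```text
3.0333 [  3.1   3.4   6.5 118.8  -0.4  57.8  21.5] [-2.04 -0.03 -3.54  0.35 -1.18  0.21 -1.58] [ 0.4197 -0.0966  0.2416] [[ 2.025e-01  7.000e-04  9.793e-01]
 [-9.793e-01 -6.000e-04  2.025e-01]
 [ 8.000e-04 -1.000e+00  6.000e-04]] 11.681460351599194
```

Request:
{"method": "send_rows", "body": {
  "rows": [
    [1.5,0,-20,0,0,0.3,85],
    [1.5,0,-45,0,0,0.3,85],
    [1.5,0,-70,0,0,0.3,85],
    [1.5,0,-95,0,0,0.3,85],
    [1.5,0,-120,0,0,0.3,85],
    [1.5,0,-142,0,0,0.3,85],
    [1.5,0,-160,0,0,0.3,85],
    [1.5,0,-174,0,0,0.3,85],
    [1.5,0,-182,0,0,0.3,85],
    [1.5,0,-184,0,0,0.3,85],
    [1.5,0,-184,0,0,0.3,85],
    [1.5,0,-184,0,0,0.3,85]
  ]
}}

```text
t: 4.03
tcp_pos: [0.4221, -0.0935, 0.0579]
tool_rot: [[0.214, 0.001, 0.977], [-0.977, 0.0, 0.214], [0.0, -1.0, 0.001]]
wrist_force: [-0.2, 0.0, -0.3]
gripper_width: 0.996
```

Run:
```python
from h import *
s=r.state(); print(s["t"],s["q"].round(1),s["tcp_pos"].round(4),s["wrist_force"],np.degrees(np.arctan2(s["tool_rot"][1,2],s["tool_rot"][0,2])))
im,d=r.grab_frame("wrist"); cv2.imwrite("pics/w2.png",im)
```

```text
4.0333 [  4.4  21.4   5.3 127.1  -3.7  31.6  24.7] [ 0.4221 -0.0935  0.0579] [-0.1984055   0.02609982 -0.26013714] 12.3340483686636
```

View pics/w2.png

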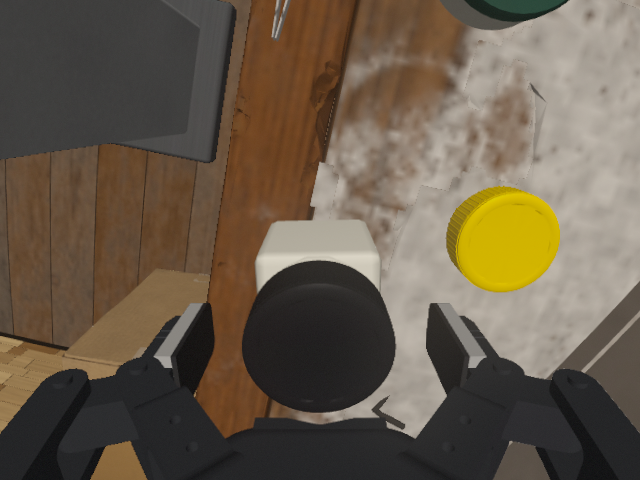

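The cap sits midway between the fingers (columns 245–395, fingers at 212 and 428), and the body is square to them. Closing now.

Request:
{"method": "send_rows", "body": {
  "rows": [
    [0,0,0,0,0,0,60],
    [0,0,0,0,0,0,50],
    [0,0,0,0,0,0,45],
    [0,0,0,0,0,0,45],
    [0,0,0,0,0,0,45],
    [0,0,0,0,0,0,45]
  ],
  "newtons": 60
}}

```text
t: 4.58
tcp_pos: [0.4219, -0.0939, 0.0582]
tool_rot: [[0.213, 0.001, 0.977], [-0.977, 0.0, 0.213], [0.0, -1.0, 0.001]]
wrist_force: [-2.3, 0.7, 8.2]
gripper_width: 0.644
```

Run:
```python
from h import *
s=r.state(); print(s["t"],s["q"].round(1),s["tcp_pos"].round(4),s["wrist_force"],s["gripper_width"])
im,d=r.grab_frame("wrist"); cv2.imwrite("pics/w3.png",im)
```

```text
4.5833 [  4.4  21.3   5.3 127.2  -3.7  31.6  24.7] [ 0.4219 -0.0939  0.0582] [-2.25778804  0.67868979  8.24052187] 0.643557545711398
```

View pics/w3.png

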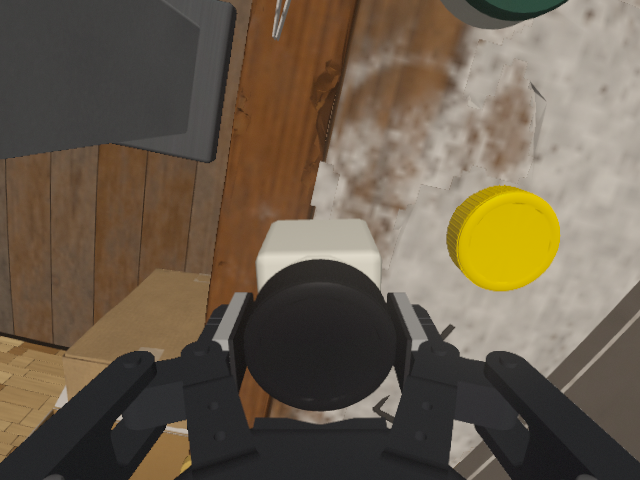

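Request:
{"method": "send_rows", "body": {
  "rows": [
    [0,0,8,0,0,0,45],
    [0,0,25,0,0,0,45],
    [0,0,50,0,0,0,45],
    [0,0,78,0,0,0,45],
    [0,8,100,0,0,0,45],
    [0,25,115,0,0,-1,45],
    [0,50,120,0,0,-4,45],
    [0,80,120,0,0,-8,45],
    [0,112,120,0,0,-12,45],
    [0,145,120,0,0,-16,45],
    [0,178,120,0,0,-20,45],
    [0,210,120,0,0,-24,45]
  ]
}}

```text
t: 5.63
tcp_pos: [0.4207, 0.1176, 0.1777]
tool_rot: [[-0.206, 0.0, 0.978], [-0.978, -0.0, -0.206], [0.0, -1.0, 0.0]]
wrist_force: [1.1, -0.4, -2.5]
gripper_width: 0.647
```

Run:
```python
from h import *
s=r.state(); print(s["t"],s["q"].round(1),s["tcp_pos"].round(4),s["wrist_force"],s["gripper_width"])
im,d=r.grab_frame("wrist"); cal=r.calibration("wrist"); cv2.imwrite("pics/w4.png",im); np.savez("w4.npz",im=im,d=d,E=cal["extrinsics"])
```

```text
5.6333 [-17.6   9.2  -1.7 121.8   0.4  49.  -31.4] [0.4207 0.1176 0.1777] [ 1.09050335 -0.38025197 -2.49695284] 0.6474246943541527
```

View pics/w4.png

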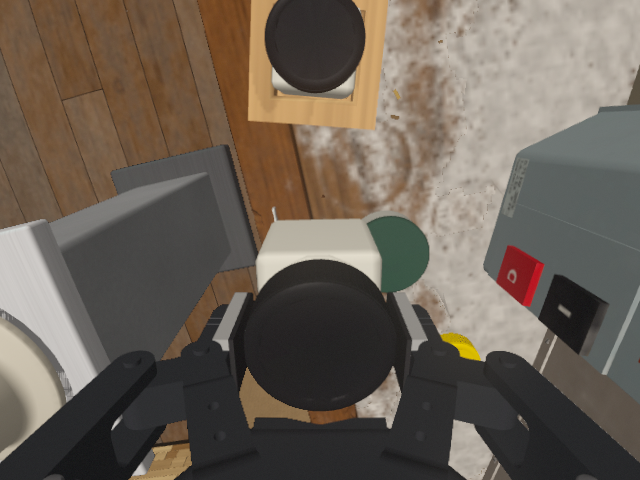

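Request:
{"method": "send_rows", "body": {
  "rows": [
    [4,25,0,0,0,-2,45],
    [10,55,0,0,0,-4,45],
    [17,85,0,0,0,-4.5,45],
    [24,115,0,0,0,-4.5,45],
    [31,145,0,0,0,-4.5,45],
    [36,170,0,0,0,-4.5,45],
    [40,190,0,0,0,-4.5,45],
    [40,194,0,0,0,-4.5,45],
    [40,194,0,0,0,-4.5,45]
  ]
}}

```text
t: 6.43
tcp_pos: [0.4607, 0.3116, 0.1771]
tool_rot: [[-0.276, -0.001, 0.961], [-0.961, 0.0, -0.276], [0.0, -1.0, -0.001]]
wrist_force: [-0.3, -0.8, -2.5]
gripper_width: 0.641
```

Run:
```python
from h import *
s=r.state(); print(s["t"],s["q"].round(1),s["tcp_pos"].round(4),s["tool_rot"].round(3),s["wrist_force"],s["gripper_width"])
cal=r.calibration("wrist");im,d=r.grab_frame("wrist");  cv2.imwrite("pics/w5.png",im); np.savez("w5.npz",im=im,d=d,E=cal["extrinsics"])
P=cloud(cal,d); x,y,z=P[...,0],P[...,1],P[...,2]
hsv=cv2.cvtColor(im,cv2.COLOR_BGR2HSV)
m=(x>.38)&(x<.6)&(y>.3)&(y<.5)&(z>.028)&(z<.040)&(hsv[...,1]>60)
cv2.imwrite("pics/w5m.png",m*np.uint8(255))
Q=P[m]; print("block",cv2.minAreaRect((Q[:,:2]*1000).astype(np.float32)))
m=(x>.44)&(x<.54)&(y>.35)&(y<.45)&(z<.02)&(z>.004); Q=P[m]; print("pad",m.sum(),cv2.minAreaRect((Q[:,:2]*1000).astype(np.float32)),np.median(Q[:,2]))
```

```text
6.4333 [-31.9  21.   -6.1 106.    2.7  53.2 -55.2] [0.4607 0.3116 0.1771] [[-0.276 -0.001  0.961]
 [-0.961  0.    -0.276]
 [ 0.    -1.    -0.001]] [-0.26017444 -0.77579574 -2.48088147] 0.6412326132405545
block ((481.6520080566406, 372.07208251953125), (155.560791015625, 94.73749542236328), 73.79566192626953)
pad 6126 ((485.56689453125, 385.2462158203125), (89.6308822631836, 59.01300811767578), 73.94063568115234) 0.008837083956716119
```

View pics/w5.png

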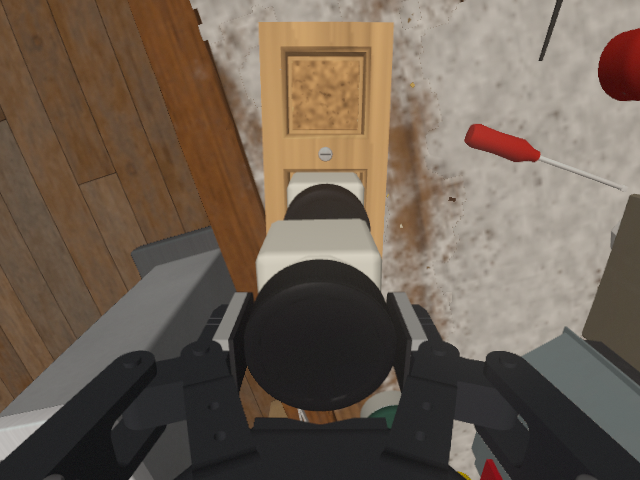

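View pics/w5m.png

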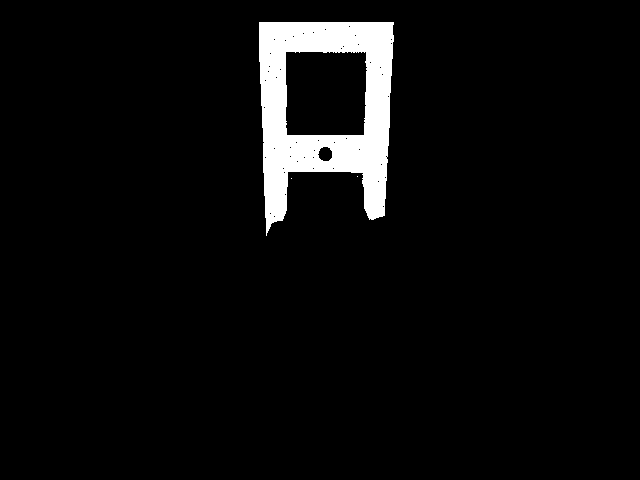

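Run:
```python
from h import *
f=np.load("w5.npz"); im,d=f["im"],f["d"]; cal=r.calibration("wrist"); cal["extrinsics"]=f["E"]
P=cloud(cal,d); x,y,z=P[...,0],P[...,1],P[...,2]
hsv=cv2.cvtColor(im,cv2.COLOR_BGR2HSV)
m=(x>.38)&(x<.6)&(y>.3)&(y<.5)&(z>.028)&(z<.040)&(hsv[...,1]>60)
# outer edges fit via lines in image contour -> use chamfer-free top: left/right outer edges
t=np.radians(73.9); u=np.array([np.cos(t),np.sin(t)]); v=np.array([np.sin(t),-np.cos(t)])
Q=P[m][:,:2]*1000; U=Q@u; V=Q@v
print("outer U max",np.percentile(U,99.7),"V",np.percentile(V,[.3,99.7]), "mid V",np.percentile(V,[.3,99.7]).mean())
c=np.array([490,401.]); cu,cv_=c@u,c@v
s=(abs(U-cu)<20); a=V[s]; print("hole V", a[a<cv_].max(), a[a>cv_].min())
s=(abs(V-cv_)<20); a=U[s]; print("hole U", a[a<cu].max(), a[a>cu].min())
# edge-wise yaw: right and left outer edges
for side in (1,-1):
    pts=[]
    for k in np.arange(U.min()+40,U.max()-5,4):
        b=V[(U>=k)&(U<k+4)]; pts.append((k,b.max() if side>0 else b.min()))
    p=np.polyfit(*np.array(pts).T,1); print("tilt deg",np.degrees(np.arctan(p[0])))
hv=np.median
w_=lambda uu,vv:uu*u+vv*v
# held
tcp=np.array([460.7,311.6])
mm=(np.hypot(x-.461,y-.312)<.05)&(z>.198)&(z<.213)&(hsv[...,2]<70); H=P[mm]
print("cap top z",np.nanpercentile(z[(np.hypot(x-.461,y-.312)<.02)],[5,50,95]))
print(mm.sum(),cv2.minEnclosingCircle((H[:,:2]*1000).astype(np.float32)))
mm=(np.hypot(x-.461,y-.312)<.06)&(z>.165)&(z<.185)&(hsv[...,2]>120)&(hsv[...,1]<60); H=P[mm]; print("shoulder",cv2.minAreaRect((H[:,:2]*1000).astype(np.float32)),np.median(H[:,2]))
```

```text
outer U max 568.2464863035809 V [312.67855392 406.54535233] mid V 359.6119531277698
hole V 331.0458745852483 388.5633707705523
hole U 491.26345011541014 549.1443783414771
tilt deg 0.03149618645708821
tilt deg 0.061549132140964476
cap top z [0.20329379 0.20495898 0.26421081]
18116 ((461.8194274902344, 317.5095520019531), 41.10564422607422)
shoulder ((464.912841796875, 325.9971008300781), (18.587295532226562, 66.84162902832031), 74.56851196289062) 0.1739447982296798
```

Run:
```python
from h import *
from scipy.optimize import least_squares
f=np.load("w5.npz"); im,d=f["im"],f["d"]; cal=r.calibration("wrist"); cal["extrinsics"]=f["E"]
P=cloud(cal,d); x,y,z=P[...,0],P[...,1],P[...,2]
m=(np.hypot(x-.461,y-.312)<.04)&(abs(z-.205)<.0025)
n,l,st,ce=cv2.connectedComponentsWithStats(m.astype(np.uint8)); k=l[335,320]; m=l==k
m[:,:252]=0;m[:,388:]=0
H=P[m][:,:2]*1000; print(m.sum(),H.mean(0))
# boundary angles, use y extremes along tool x per column
t=np.radians(73.9); u=np.array([np.cos(t),np.sin(t)]); v=np.array([np.sin(t),-np.cos(t)])
U=H@u;V=H@v; pts=[]
for kk in np.arange(V.min()+6,V.max()-6,2):
    b=U[(V>=kk)&(V<kk+2)]; pts+= [(b.max(),kk+1),(b.min(),kk+1)]
pts=np.array(pts); g=lambda p: np.hypot(pts[:,0]-p[0],pts[:,1]-p[1])-p[2]
s=least_squares(g,[pts[:,0].mean(),pts[:,1].mean(),27],loss="soft_l1"); print(s.x, s.x[0]*u+s.x[1]*v, "tcp", np.array([460.7,311.6])@u,np.array([460.7,311.6])@v)
# jar front shoulder/body edge: farthest U of white
hsv=cv2.cvtColor(im,cv2.COLOR_BGR2HSV)
mm=(np.hypot(x-.461,y-.312)<.06)&(z>.12)&(z<.182)&(hsv[...,2]>120)&(hsv[...,1]<60); W=P[mm]; U=W[:,:2]@u*1000;V=W[:,:2]@v*1000
print("body z range",np.percentile(W[:,2],[1,50,99]),"U",np.percentile(U,[99]),"V",np.percentile(V,[1,99]))
for kk in range(335,385,6):
    b=(V>kk)&(V<kk+6); print(kk, U[b].max().round(1) if b.any() else None,end=' ')
```

```text
15070 [460.00234152 310.85463786]
[424.40291074 355.8898801   27.93876789] [459.62472403 309.06399089] tcp 427.1376452119118 356.21971035138273
body z range [0.123898   0.16635116 0.1765753 ] U [451.41892635] V [329.61866042 380.99817583]
335 451.0 341 451.1 347 451.2 353 451.4 359 451.5 365 451.5 371 451.7 377 451.5 383 None
```

Request:
{"method": "send_rows", "body": {
  "rows": [
    [6,20,0,0,0,-0.5,45],
    [16,48,0,0,0,-0.5,45],
    [25,74,0,0,0,-0.5,45],
    [30,88,0,0,0,-0.5,45],
    [30.5,91,-10,0,0,-0.5,45],
    [30.5,91,-30,0,0,-0.5,45],
    [30.5,91,-52,0,0,-0.5,45],
    [30.5,91,-68,0,0,-0.5,45],
    [30.5,91,-76,0,0,-0.5,45],
    [30.5,91,-79,0,0,-0.5,45],
    [30.5,91,-79,0,0,-0.5,45],
    [30.5,91,-79,0,0,-0.5,45]
  ]
}}

```text
t: 7.48
tcp_pos: [0.4926, 0.4009, 0.0991]
tool_rot: [[-0.288, 0.001, 0.958], [-0.958, 0.0, -0.288], [-0.001, -1.0, 0.001]]
wrist_force: [-0.1, -0.8, -2.2]
gripper_width: 0.641
```

Run:
```python
from h import *
s=r.state(); print(s["t"],s["q"].round(1),s["tcp_pos"].round(4),s["tool_rot"].round(3),s["wrist_force"],s["gripper_width"])
cal=r.calibration("wrist");im,d=r.grab_frame("wrist");  cv2.imwrite("pics/w6.png",im); np.savez("w6.npz",im=im,d=d,E=cal["extrinsics"])
im,d=r.grab_frame("scene");  cv2.imwrite("pics/s6.png",cv2.resize(im[140:300,120:330],None,fx=3.5,fy=3.5))
```

```text
7.4833 [-37.2  33.7  -6.   97.4   4.4  49.1 -61.8] [0.4926 0.4009 0.0991] [[-0.288  0.001  0.958]
 [-0.958  0.    -0.288]
 [-0.001 -1.     0.001]] [-0.05647167 -0.78585793 -2.15602505] 0.6414014654747604
```

View pics/w6.png

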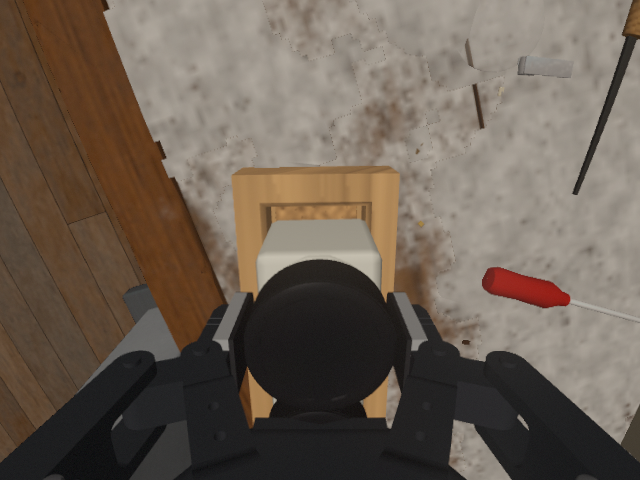

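View pics/s6.png

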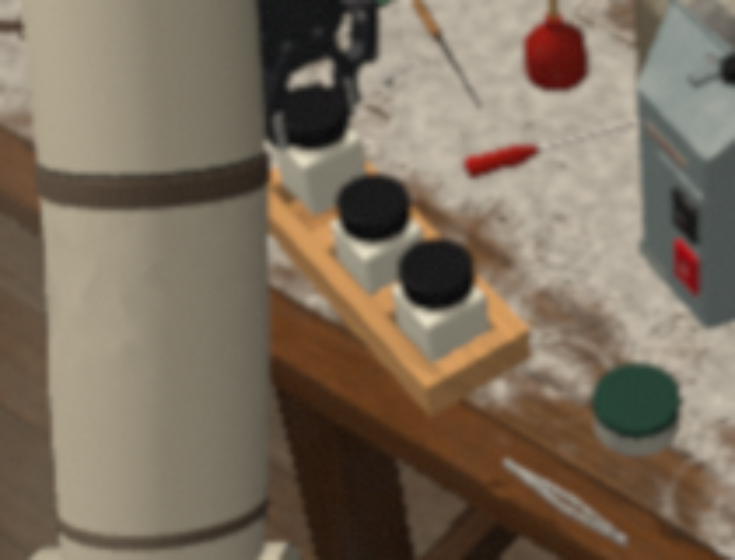

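The jar hangs over the well with its sides parallel to it. Before lowering it, I'll check the offset.

Run:
```python
from h import *
s=r.state(); print(s["tcp_pos"].round(4))
f=np.load("w6.npz"); im,d=f["im"],f["d"]; cal=r.calibration("wrist"); cal["extrinsics"]=f["E"]
P=cloud(cal,d); x,y,z=P[...,0],P[...,1],P[...,2]; hsv=cv2.cvtColor(im,cv2.COLOR_BGR2HSV)
t=np.radians(73.9); u=np.array([np.cos(t),np.sin(t)]); v=np.array([np.sin(t),-np.cos(t)])
U=(x*u[0]+y*u[1])*1000; V=(x*v[0]+y*v[1])*1000
b=(z>.029)&(z<.04)&(U>480)&(U<590)&(V>300)&(V<420)&(hsv[...,1]>60)
print("block U max",np.percentile(U[b],99.7)); 
for lo in (530,540): 
    k=b&(U>lo)&(U<lo+8); vv=V[k]; print("hole V",vv[vv<360].max(),vv[vv>360].min(),"outer",vv.min(),vv.max())
k=b&(abs(V-360)<20); print("hole Umax",U[k].min(),"U hi",U[k].max())
for zz in (.05,.06,.07,.08,.088):
    k=(z>zz)&(z<zz+.008)&(U>480)&(U<570)&(V>320)&(V<400)&(hsv[...,1]<60)&(hsv[...,2]>120)
    if k.sum()>20: print(zz,k.sum(),"bodyU",np.percentile(U[k],98),"V",np.percentile(V[k],[1,99]),np.percentile(V[k],[1,99]).mean())
```

```text
[0.4928 0.4016 0.0997]
block U max 568.646264659455
hole V 330.5357882340886 390.094647655593 outer 312.593485099683 406.72683137103684
hole V 330.5483118703636 388.419338408351 outer 312.9703939147623 406.64494846184493
hole Umax 549.307883978373 U hi 568.7166471319968
0.05 408 bodyU 545.7194332261953 V [336.38328558 385.775447  ] 361.079366288712
0.06 465 bodyU 545.7289925196367 V [336.60273196 386.06698466] 361.3348583094448
0.07 545 bodyU 545.7411326071116 V [336.41279652 386.1430345 ] 361.277915507531
0.08 648 bodyU 545.7824368817141 V [336.72896133 386.04494951] 361.3869554187386
0.088 1322 bodyU 545.6745140192158 V [335.16549867 387.26567114] 361.21558490697885
```

Request:
{"method": "send_rows", "body": {
  "rows": [
    [-1,1.9,0,0,0,0,45],
    [-1,1.9,-3,0,0,0,45],
    [-1,1.9,-6,0,0,0,45],
    [-1,1.9,-10,0,0,0,45],
    [-1,1.9,-14,0,0,0,45],
    [-1,1.9,-18,0,0,0,45],
    [-1,1.9,-18,0,0,0,45]
  ]
}}

```text
t: 8.17
tcp_pos: [0.4902, 0.4025, 0.0789]
tool_rot: [[-0.287, -0.002, 0.958], [-0.958, -0.001, -0.287], [0.002, -1.0, -0.001]]
wrist_force: [-0.2, 0.6, -3.4]
gripper_width: 0.641
```

Request:
{"method": "send_rows", "body": {
  "rows": [
    [0,0,-3,0,0,0,45],
    [0,0,-6,0,0,0,45],
    [0,0,-9,0,0,0,45],
    [0,0,-11,0,0,0,45],
    [0,0,-12.5,0,0,0,45],
    [0,0,-12.5,0,0,0,45],
    [0,0,-12.5,0,0,0,45]
  ]
}}

```text
t: 8.75
tcp_pos: [0.4909, 0.4032, 0.0685]
tool_rot: [[-0.287, 0.0, 0.958], [-0.958, 0.0, -0.287], [-0.0, -1.0, 0.0]]
wrist_force: [-3.5, -2.1, 3.7]
gripper_width: 0.64
```

Run:
```python
from h import *
s=r.state(); print(s["t"],s["q"].round(1),s["tcp_pos"].round(4),s["tool_rot"].round(3),s["wrist_force"],s["torque"],s["gripper_width"])
cal=r.calibration("wrist");im,d=r.grab_frame("wrist");  cv2.imwrite("pics/w7.png",im); np.savez("w7.npz",im=im,d=d,E=cal["extrinsics"])
s=r.state(); print(s["t"],s["tcp_pos"].round(4),s["wrist_force"],s["torque"])
```

```text
8.75 [-37.6  36.1  -5.8  98.    4.7  46.1 -62.2] [0.4909 0.4032 0.0685] [[-0.287  0.     0.958]
 [-0.958  0.    -0.287]
 [-0.    -1.     0.   ]] [-3.53709601 -2.14256775  3.65304334] [-0.39060738  0.53124383 -0.00783458] 0.6404839860355247
8.8 [0.4909 0.4032 0.0685] [-2.73845109 -2.31089002  4.96023756] [-0.45260932  0.62290864 -0.0119797 ]
```

View pics/w7.png

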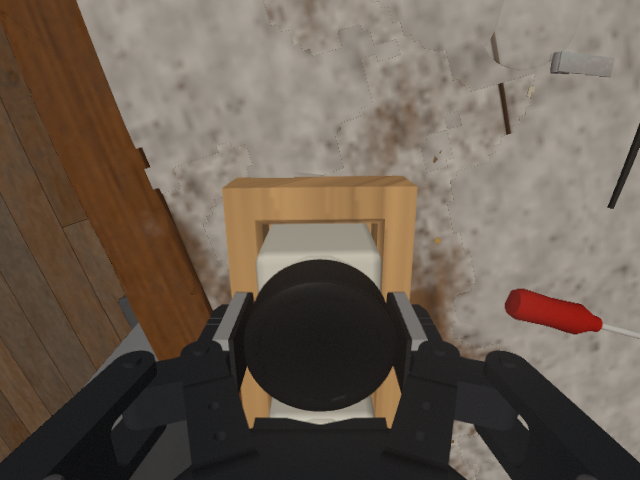

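The jar is standing on the pad: TCP height is 68.5 mm, up from 58 on the bench, with light contact force. I'll unscrew in stages, turning about the cap's axis, which lies about 2.3 mm from the TCP along tool x.

Request:
{"method": "send_rows", "body": {
  "rows": [
    [-0.1,0,0,0,0,2.5,45],
    [-0.2,0,0,0,0,5,45],
    [-0.3,0,0.1,0,0,7.5,45],
    [-0.4,0,0.2,0,0,10,45],
    [-0.5,0,0.3,0,0,12.5,45],
    [-0.6,0,0.4,0,0,15,45],
    [-0.7,0,0.5,0,0,17.5,45],
    [-0.8,0,0.6,0,0,20,45],
    [-0.9,0.1,0.7,0,0,22.5,45],
    [-1,0.1,0.8,0,0,25,45],
    [-1,0.1,0.8,0,0,25,45]
  ],
  "newtons": 70
}}

```text
t: 9.72
tcp_pos: [0.4908, 0.4039, 0.0693]
tool_rot: [[0.146, 0.002, 0.989], [-0.989, 0.002, 0.146], [-0.001, -1.0, 0.002]]
wrist_force: [0.3, 0.3, 2.1]
gripper_width: 0.641
```

Run:
```python
from h import *
s=r.state(); print(s["t"],s["q"].round(1),s["tcp_pos"].round(4),s["tool_rot"].round(3),s["wrist_force"],s["torque"],s["gripper_width"])
cal=r.calibration("wrist");im,d=r.grab_frame("wrist");  cv2.imwrite("pics/w8.png",im)
```

```text
9.7167 [-33.1  36.5 -11.9  97.9   9.7  46.5 -41.1] [0.4908 0.4039 0.0693] [[ 0.146  0.002  0.989]
 [-0.989  0.002  0.146]
 [-0.001 -1.     0.002]] [0.28320126 0.34395119 2.07185628] [ 0.03452858 -0.04872788  0.01668754] 0.6406611554501546
```

View pics/w8.png

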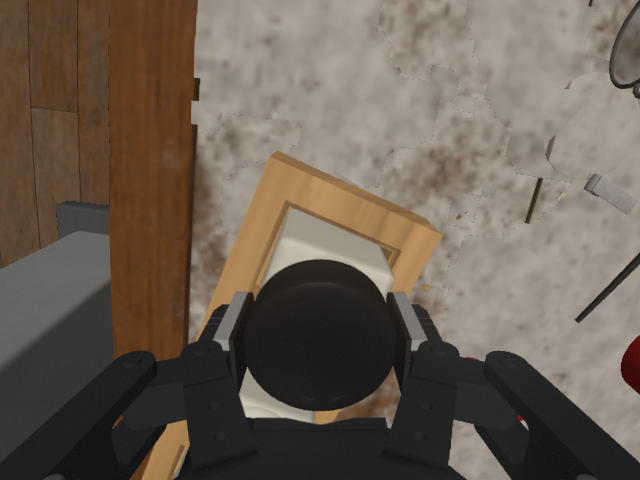

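Request:
{"method": "send_rows", "body": {
  "rows": [
    [-0.1,0,0.1,0,0,2.5,45],
    [-0.2,0,0.2,0,0,5,45],
    [-0.3,0,0.3,0,0,7.5,45],
    [-0.4,-0.1,0.4,0,0,10,45],
    [-0.5,-0.1,0.5,0,0,12.5,45],
    [-0.6,-0.2,0.6,0,0,15,45],
    [-0.7,-0.2,0.7,0,0,17.5,45],
    [-0.8,-0.3,0.8,0,0,20,45],
    [-0.9,-0.3,0.9,0,0,22.5,45],
    [-1,-0.4,1,0,0,25,45]
  ]
}}

```text
t: 10.6
tcp_pos: [0.4898, 0.4037, 0.0705]
tool_rot: [[0.549, 0.002, 0.835], [-0.835, 0.002, 0.549], [-0.0, -1.0, 0.002]]
wrist_force: [0.7, 0.8, 3.3]
gripper_width: 0.639
```

Run:
```python
from h import *
s=r.state(); print(s["t"],s["q"].round(1),s["tcp_pos"].round(4),s["tool_rot"].round(3),s["wrist_force"],s["torque"],s["gripper_width"])
cal=r.calibration("wrist");im,d=r.grab_frame("wrist");  cv2.imwrite("pics/w9.png",im)
```

```text
10.6 [-28.8  37.  -18.   97.9  14.6  47.3 -20. ] [0.4898 0.4037 0.0705] [[ 0.549  0.002  0.835]
 [-0.835  0.002  0.549]
 [-0.    -1.     0.002]] [0.68365348 0.76953033 3.33198814] [ 0.07163131  0.03845403 -0.02785285] 0.6390883181101664
```

View pics/w9.png

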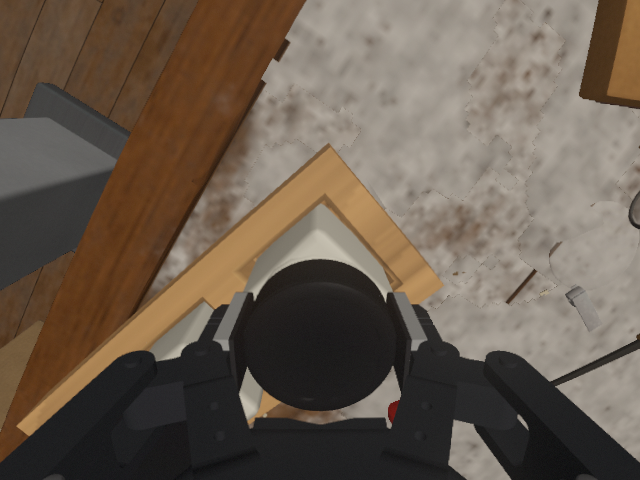

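Request:
{"method": "send_rows", "body": {
  "rows": [
    [-0.1,0,0.1,0,0,2.5,45],
    [-0.2,-0.1,0.2,0,0,5,45],
    [-0.3,-0.2,0.3,0,0,7.5,45],
    [-0.4,-0.3,0.4,0,0,10,45],
    [-0.5,-0.3,0.5,0,0,12.5,45],
    [-0.6,-0.4,0.6,0,0,15,45],
    [-0.6,-0.5,0.7,0,0,17.5,45],
    [-0.7,-0.6,0.8,0,0,20,45],
    [-0.8,-0.7,0.9,0,0,22.5,45],
    [-0.8,-0.8,1,0,0,25,45],
    [-0.8,-0.9,1,0,0,27.5,45],
    [-0.8,-0.9,1,0,0,29,45]
  ]
}}

```text
t: 11.65
tcp_pos: [0.4884, 0.4018, 0.0706]
tool_rot: [[0.885, 0.0, 0.465], [-0.465, 0.0, 0.885], [0.0, -1.0, 0.0]]
wrist_force: [0.3, -0.2, 1.0]
gripper_width: 0.646
```

Run:
```python
from h import *
s=r.state(); print(s["t"],s["q"].round(1),s["tcp_pos"].round(4),s["tool_rot"].round(3),s["wrist_force"],s["torque"],s["gripper_width"])
cal=r.calibration("wrist");im,d=r.grab_frame("wrist");  cv2.imwrite("pics/w10.png",im); np.savez("w10.npz",im=im,d=d,E=cal["extrinsics"])
s=r.state(); print(s["tcp_pos"].round(4),np.degrees(np.arctan2(s["tool_rot"][1,2],s["tool_rot"][0,2])),s["wrist_force"])
im,d=r.grab_frame("scene");  cv2.imwrite("pics/s10.png",cv2.resize(im[140:300,120:330],None,fx=3.5,fy=3.5))
P=cloud(r.calibration("wrist"),np.load("w10.npz")["d"])
t=np.radians(73.9); u=np.array([np.cos(t),np.sin(t)]); v=np.array([np.sin(t),-np.cos(t)])
x,y,z=P[...,0],P[...,1],P[...,2];U=(x*u[0]+y*u[1])*1000; V=(x*v[0]+y*v[1])*1000
im=np.load("w10.npz")["im"];hsv=cv2.cvtColor(im,cv2.COLOR_BGR2HSV)
k=(z>.045)&(z<.075)&(abs(U-520)<35)&(abs(V-360)<35)&(hsv[...,1]<60)&(hsv[...,2]>110); print(k.sum(),np.percentile(z[k],[5,50,90,99]),np.percentile(U[k],99),np.percentile(V[k],[1,99]))
k=(abs(U-520)<12)&(abs(V-360)<12); print("cap top",np.nanpercentile(z[k],[10,50]))
```

```text
11.65 [-23.8  38.1 -24.9  97.9  20.3  48.5   4.7] [0.4884 0.4018 0.0706] [[ 0.885  0.     0.465]
 [-0.465  0.     0.885]
 [ 0.    -1.     0.   ]] [ 0.34276951 -0.19632692  1.00086479] [-0.07631556 -0.04303784 -0.03669289] 0.6459784768713086
[0.4884 0.4019 0.0706] 62.362728311746544 [ 0.54609356 -0.14851392  1.11497612]
3800 [0.04784846 0.06461059 0.06751296 0.06918784] 546.0767502024435 [331.1387529  349.70379031]
cap top [0.09689665 0.09767578]
```

View pics/w10.png

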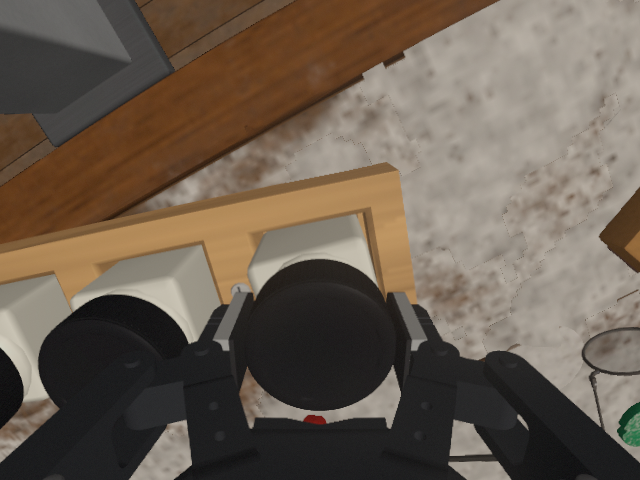

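View pics/s10.png

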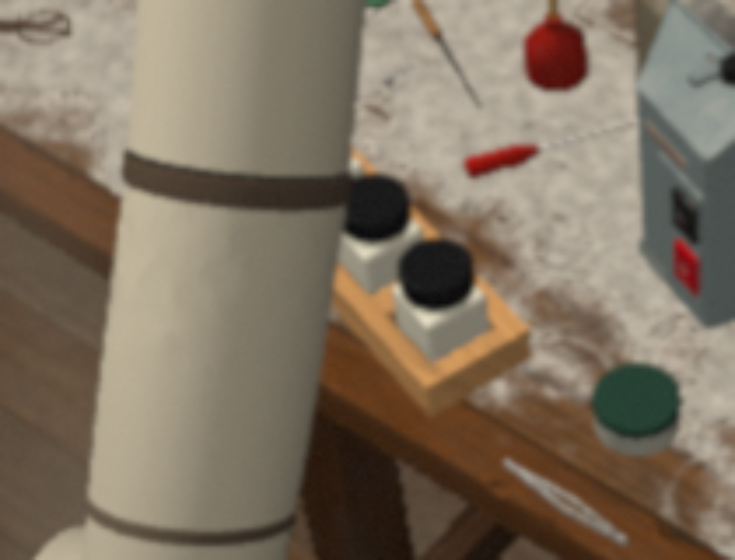

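Turned 79° in total, and the jar stayed square in the well. Now a small test lift.

Request:
{"method": "send_rows", "body": {
  "rows": [
    [0,0,1,0,0,0,45],
    [0,0,2,0,0,0,45],
    [0,0,3,0,0,0,45],
    [0,0,4,0,0,0,45],
    [0,0,5,0,0,0,45],
    [0,0,5,0,0,0,45]
  ]
}}

```text
t: 12.25
tcp_pos: [0.4882, 0.4021, 0.0759]
tool_rot: [[0.885, 0.0, 0.465], [-0.465, 0.0, 0.885], [0.0, -1.0, 0.0]]
wrist_force: [-0.1, -0.7, -0.3]
gripper_width: 0.643
```

```bash
cat > chk.py <<'E'
from h import *
import sys
n=sys.argv[1]
s=r.state(); print(s["t"],s["tcp_pos"].round(4),s["wrist_force"],s["torque"],s["gripper_width"])
cal=r.calibration("wrist");im,d=r.grab_frame("wrist");  cv2.imwrite(f"pics/{n}.png",im); np.savez(f"{n}.npz",im=im,d=d,E=cal["extrinsics"])
P=cloud(cal,d)
t=np.radians(73.9); u=np.array([np.cos(t),np.sin(t)]); v=np.array([np.sin(t),-np.cos(t)])
x,y,z=P[...,0],P[...,1],P[...,2];U=(x*u[0]+y*u[1])*1000; V=(x*v[0]+y*v[1])*1000
hsv=cv2.cvtColor(im,cv2.COLOR_BGR2HSV)
k=(z>.045)&(z<.12)&(abs(U-520)<35)&(abs(V-360)<35)&(hsv[...,1]<60)&(hsv[...,2]>110); print(k.sum(),"white z",np.percentile(z[k],[5,50,90,99]),"U",np.percentile(U[k],99),"V",np.percentile(V[k],[1,99]))
k=(abs(U-520)<12)&(abs(V-360)<12); print("cap top",np.nanpercentile(z[k],[10,50]))
E
python3 chk.py w11
```

```text
12.25 [0.4882 0.4021 0.0759] [-0.05533177 -0.67350012 -0.25579206] [-0.00132794 -0.00121683  0.00634836] 0.6430430562502691
4453 white z [0.04856749 0.06572107 0.08724535 0.11674609] U 554.100968525656 V [331.22228262 355.4407891 ]
cap top [0.10211391 0.1028478 ]
```

View pics/w11.png

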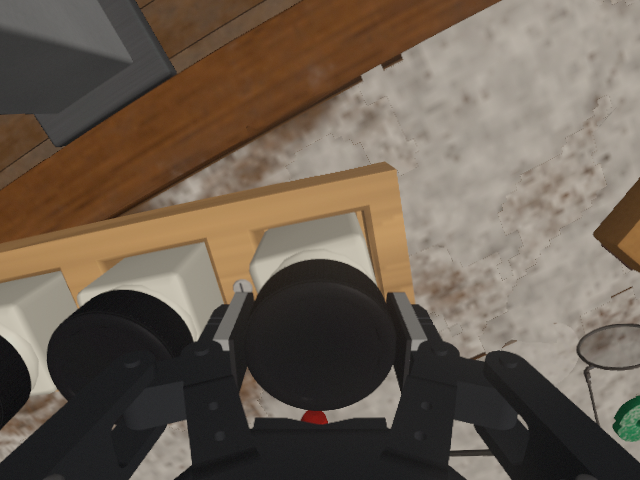

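The vertical load is about 0 N and the jar's shoulder hasn't moved, so the thread has let go. Lifting to about 15 mm above the rim.

Request:
{"method": "send_rows", "body": {
  "rows": [
    [0,0,2,0,0,0,45],
    [0,0,4,0,0,0,45],
    [0,0,6,0,0,0,45],
    [0,0,9,0,0,0,45],
    [0,0,12,0,0,0,45],
    [0,0,15,0,0,0,45],
    [0,0,18,0,0,0,45],
    [0,0,21,0,0,0,45],
    [0,0,23,0,0,0,45],
    [0,0,23.5,0,0,0,45],
    [0,0,23.5,0,0,0,45],
    [0,0,23.5,0,0,0,45]
  ]
}}

```text
t: 13.3
tcp_pos: [0.488, 0.4018, 0.099]
tool_rot: [[0.885, -0.0, 0.465], [-0.465, -0.0, 0.885], [-0.0, -1.0, -0.0]]
wrist_force: [0.3, -1.0, -0.6]
gripper_width: 0.639
```

```bash
python3 chk.py w12
python3 - <<'E'
from h import *
im,d=r.grab_frame("top"); cv2.imwrite("pics/t12.png",cv2.resize(im[180:290,150:430],None,fx=2.85,fy=2.85)); s=r.state(); print(s["tcp_pos"],s["tool_rot"].round(3),s["wrist_force"])
E
```

```text
13.3 [0.488  0.4018 0.099 ] [ 0.27075074 -0.97706642 -0.56911404] [0.02101325 0.0232727  0.01846903] 0.6386818744322568
4897 white z [0.05060793 0.06733325 0.084261   0.11814196] U 553.7984294840653 V [331.30960959 359.33447451]
cap top [0.12530227 0.12606119]
[0.48800474 0.40181257 0.09890414] [[ 0.885 -0.     0.465]
 [-0.465 -0.     0.885]
 [-0.    -1.    -0.   ]] [-0.11710649  0.13592659 -0.37088999]
```

View pics/w12.png

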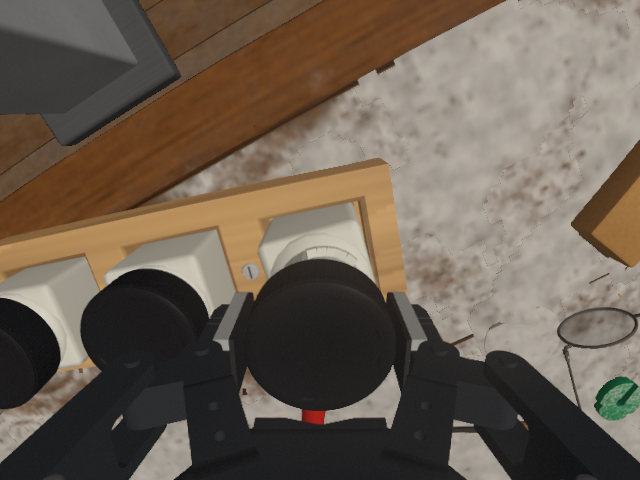

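View pics/t12.png

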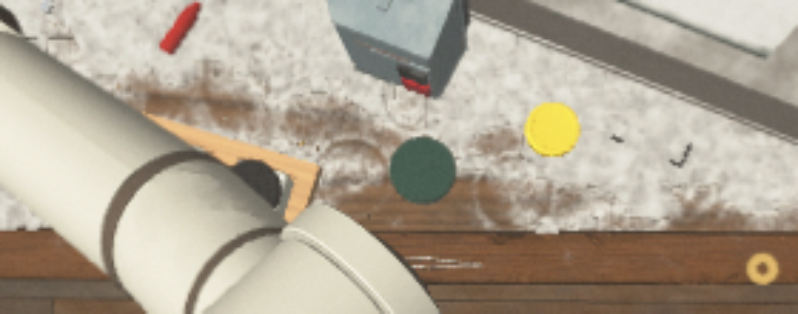

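The cap is held level over the open neck and the thread shows below it. The jar is seated and the other things haven't moved. Handing in.

```bash
python3 -c "
from station import r
print(r.finish_job())"
```

```text
the job is handed in; nothing more can be done
None
```

The jar is standing in the empty well with its cap off. The gripper is holding the cap level over the open mouth, about 13–14 mm above the rim. I handed the job in at about 13.4 s.

- **Placing:** I picked the jar up by its cap, carried it in front of the switch box and lowered it onto the cork pad. It touched down with only light contact force.
- **Unscrewing:** I turned the cap 79° counter-clockwise while raising the tool about 2 mm. The jar twisted only 1–2° in the well, so the cap turned about 1.35 rad relative to it. A 5 mm test lift then showed no vertical load, so I raised the cap straight up.
- **Last checks:** The wrist picture shows the threaded neck below the cap and the jar still in the well. The calculated cap centre is within about 1 mm of the well's centre. Wrist force was under 1 N. The tin, tweezers, gauge and yellow cap look unmoved from above. In the last pictures one neighbouring jar is partly hidden by the arm from above, but both stand in their wells in the wrist view. The spectacles were outside the last close-up.
- **Disagreements:**
  - The cap's height above the rim came out at about 13 mm from depth and 14–15 mm from the tool position. Both are within 1 to 2 cm.
  - The fixed cameras differed by about 3 mm, so I used the wrist camera for the fit.
  - Almost no turning torque showed in the readings between stages. I judged that the cap had let go from the test lift and the pictures, not from torque.

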